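Park the cleaned microscope parts on their matching pads

TASK

The cleaned microscope parts stand about on the lab bench. Set each one upright in the middle of the dark pad whose pale outline fits its foot: the objective on the smallest disc, the eyepiece on the middle disc, the condenser on the largest disc, and the slide box on the rectangle, lined up with it. Put them down gently without dropping or tipping any, and leave the little oil bottle and the white dish where they stand.

Things in the scene. Friction and masses are not known exactly. Their poses are not given: they have to be found in the camera images.
- objective: loose microscope objective lens, the slimmest and shortest of the round parts, standing upright on its wide end: bright steel barrel 26 mm in diameter with a thin black band, straight up to 32 mm high, tapering above to a small glass tip; 48 mm high overall, about 90 g. Origin: centre of its underside; z up along its axis. Grip the straight barrel.
- eyepiece: loose microscope eyepiece standing upright on its black eyecup: eyecup 42 mm in diameter and 12 mm high, above it a bright steel barrel 30 mm in diameter with a glass top; 56 mm high overall, about 110 g. Origin: centre of its underside; z up along its axis. Grip the barrel above the eyecup.
- condenser: loose microscope condenser standing upright on its flange: black flange 60 mm in diameter and 14 mm high with a bright band, above it a dark steel neck 38 mm in diameter with a glass top; 54 mm high overall, about 220 g. Origin: centre of its underside; z up along its axis. Grip the neck above the flange.
- slide_box: loose closed white plastic box for microscope slides, lying flat: 84 mm long (its x), 34 mm wide (its y), 24 mm high, about 70 g, lying at any angle within about 45 degrees of straight ahead. Origin: centre of its underside; z up. Which end is which does not matter. Grip it across its width.
- pad_small_round: fixed parking pad on the bench: dark rubber square 100 x 100 mm, 6 mm thick, with a flat pale inlay flush with its top, in the middle: the smallest disc, 30 mm in diameter, for the objective. Origin: centre of its underside, on the bench; z up; its top is 6 mm above the origin. It may be anywhere in the row of pads and slightly turned.
- pad_medium_round: fixed parking pad on the bench: dark rubber square 100 x 100 mm, 6 mm thick, with a flat pale inlay flush with its top, in the middle: the middle-sized disc, 47 mm in diameter, for the eyepiece. Origin: centre of its underside, on the bench; z up; its top is 6 mm above the origin. It may be anywhere in the row of pads and slightly turned.
- pad_large_round: fixed parking pad on the bench: dark rubber square 100 x 100 mm, 6 mm thick, with a flat pale inlay flush with its top, in the middle: the largest disc, 66 mm in diameter, for the condenser. Origin: centre of its underside, on the bench; z up; its top is 6 mm above the origin. It may be anywhere in the row of pads and slightly turned.
- pad_oblong: fixed parking pad on the bench: dark rubber square 100 x 100 mm, 6 mm thick, with a flat pale inlay flush with its top, in the middle: a rectangle, 90 mm along the pad's x and 40 mm along its y, for the slide box. Origin: centre of its underside, on the bench; z up; its top is 6 mm above the origin. It may be anywhere in the row of pads and slightly turned.
- oil_bottle: bystander, loose: small amber glass bottle of immersion oil with black cap, 26 mm in diameter, 60 mm high, standing between the parts and the pads. Origin: centre of its underside. Not to be disturbed.
- dish: bystander, loose: small white ceramic dish, 40 mm in diameter, 16 mm high, standing between the parts and the pads. Origin: centre of its underside. Not to be disturbed.
Mind the look-alikes: they are no part of the job. Leave any turquoise look-alike of the condenser alone.

How it is judged:
By the outcome, as a careful person would: the job done as asked, in the order asked, and still so for the second after the job is handed in, with the robot touching nothing.
It also fails if it takes over 106 s, if anything falls off the work surface, if the arm or the gripper's body presses on something with over 40 N, if the wrist force passes 120 N, or if a joint passes its speed limit or range.

ROBOT

A 6-joint arm with a two-finger parallel gripper is mounted at the origin on the work surface. World frame = base frame: x ahead of the robot, y to its left, z up, the work surface at z = 0. Lengths are in m, angles in rad, forces in N, time in s.
With the tool pointing down it reaches from about 0.25 to 0.775 m from the base axis. Payload 4 kg.
Tool frame: the origin (TCP) lies midway between the tips of the shut fingers; the grasp point (between the pads) lies 19 mm behind it (robot.hold_point_z is the distance from the TCP to the grasp point, in m); z points along the fingers, y is the line along which they close (so a half turn about z gives the same grasp; the last joint's range is limited). The gripper opens to 94 mm and grips with 3 to 60 N. Pads are 16 mm wide; open, the fingers measure 119 mm over their backs; the gripper's body (75 mm by 177 mm) begins 78 mm behind the grasp point.
Start: joints at [-1.258, 0.087, 1.371, -0, 1.684, -0.103], TCP at [0.222, -0.503, 0.168] pointing down, gripper open.
Joint ranges: [-3.1, 3.1], [-0.76, 2.03], [0.27, 2.55], [-1.08, 4.22], [0.17, 2.65], [-2.57, 2.57]. Speed limits (rad/s): [2.79, 2.79, 3.14, 3.14, 3.14, 3.14].

INTERFACE

Orientations are given as [roll, pitch, yaw] about the fixed x, y, z axes, in that order (R = Rz(yaw) Ry(pitch) Rx(roll)).
In Python, from bench import readout, imaging, robot gives the robot as it stands.
- The arm moves only by the tool carry_out, never from a script. Its argument "motion" is text: rows parted by semicolons, each of 7 numbers parted by spaces: the shift along the tool's x, y, z each as a share of 200 mm, from -1 to 1, then the turn, a rotation vector about the tool's x, y, z each as a share of 120 degrees, from -1 to 1, then the opening, from 0 (shut) to 1 (fully open). A call has 1 to 12 rows; each row shifts and turns the commanded pose from where the row before left it, along the tool's axes as they then stand; what a row does not reach is not made up. A row lasts 1/8 s, in which the tool goes at most 62.5 mm and 10.7 degrees, less where a joint would pass 70% of its speed; a pose out of reach is approached as far as the arm can. A call with a number of a shift or a turn outside -1 to 1 is refused whole. A call with a gripper value outside its range is refused whole. The fingers move at their own pace and stop on an object; the grip force is fixed at half the most. Time passes only in rows, so rows that do not move let the fingers close. It gives the time, the measured TCP pose, the force, the opening and the grip force at its end, in the units of the state.
- readout.get_obs(): the state, without advancing time (a new reading comes with each control period).
- imaging.snapshot(name): name is "scene" or "top" or "wrist"; returns a dict with "pixels" (400x640x3 uint8, red, green, blue), "fx", "fy", "cx", "cy" (pixels), "R" (3x3) and "t" (3): a world point X has camera coordinates R X + t. Camera axes: x right, y down, z forward; pixel columns grow to the right and rows downward; lengths in m; the calibration is good to about 2 mm. A picture is of the moment at which its call begins. There is no depth.
- robot.close_job(): hands the job in; it is judged then, once.
The state is a dict: "time": time; "joint_positions": joint angles; "qvel": joint speeds; "joint_torque": joint torques, N m; "tool_pos": TCP position; "ee_rot": TCP orientation; "wrist_force": force on the tool from outside, world axes, zero at the start; "wrist_torque": the same for the moment, N m; "width": finger opening in m; "finger_force": force on a finger pad.
Only numpy, scipy, OpenCV 4.12 (cv2) and the standard library are available. Lean on these libraries where they do the work, as an engineer would, in place of code of your own. Each camera call takes 0.05 s, during which the arm holds its last target. There are 200 camera calls.

## Working session

There is one attempt and no reset: what is moved stays moved. The work goes in short steps, Python scripts to look and compute and a tool call to move; the robot and the scene stay as the last step left them, time stands still between calls to the robot, and variables do not carry over. Pictures are saved under pics/ and viewed, at most 14 in all, crops included, and the job is handed in when it is done.

Besides the shell and the picture viewer there is one more tool, called after ">>>" as name(argument=value, ...), one argument or row to a line, values as JSON. carry_out: Moves the arm, as the interface text tells. Its arguments: {"type":"object","properties":{"motion":{"type":"string"}},"required":["motion"]}

```bash
mkdir -p pics; ls; python3 - <<'E'
from bench import readout, imaging, robot
import cv2,numpy as np
for n in ("top","scene"):
    s=imaging.snapshot(n); cv2.imwrite(f"pics/{n}0.png",s["pixels"][:,:,::-1]); np.savez(f"{n}0.npz",**s)
    print(n,s["fx"],s["fy"],s["cx"],s["cy"],np.round(s["R"],3).tolist(),np.round(s["t"],3))
o=readout.get_obs();print(o, robot.hold_point_z)
E
```

```text
pics
top 421.99231744755764 421.99231744755764 312.82585572698025 201.71105289551505 [[-0.013, -1.0, -0.004], [-0.98, 0.013, -0.198], [0.198, 0.002, -0.98]] [-0.033  0.541  0.928]
scene 389.525281359227 389.525281359227 318.8153228295843 198.26455960922155 [[-0.435, 0.9, -0.01], [0.571, 0.267, -0.776], [-0.696, -0.343, -0.631]] [ 0.284 -0.269  1.244]
{'time': 0.1, 'joint_positions': array([-1.25811261e+00,  8.78660221e-02,  1.37205045e+00, -1.11974835e-05,
        1.68360918e+00, -1.03079783e-01]), 'qvel': array([-7.54193171e-04, -8.93676665e-04, -3.18607305e-03, -8.91004448e-04,
        6.00624507e-04, -4.18010880e-05]), 'joint_torque': array([ 2.11529179e-03, -3.41252160e+01, -3.03302586e+01,  7.19554257e-02,
        3.04228789e-02, -1.01752266e-04]), 'tool_pos': array([ 0.22196986, -0.50261534,  0.16735625]), 'ee_rot': array([-3.13966877e+00, -1.87830640e-04,  4.15762075e-01]), 'wrist_force': array([ 0.02853236, -0.56703063,  0.71952299]), 'wrist_torque': array([-0.01005179,  0.0074878 , -0.0160997 ]), 'finger_force': 0.0, 'width': 0.0935193993928286} 0.0188
```

View pics/top0.png

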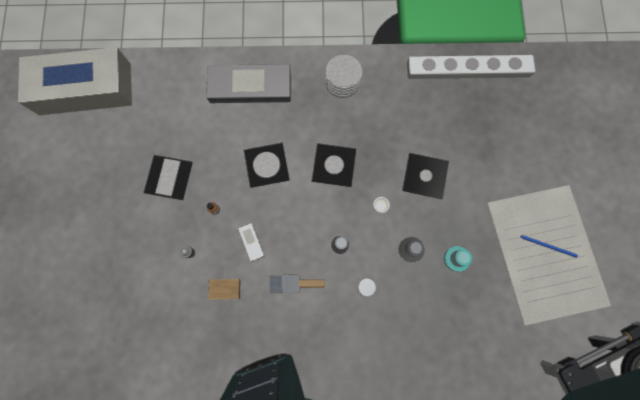

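View pics/scene0.png

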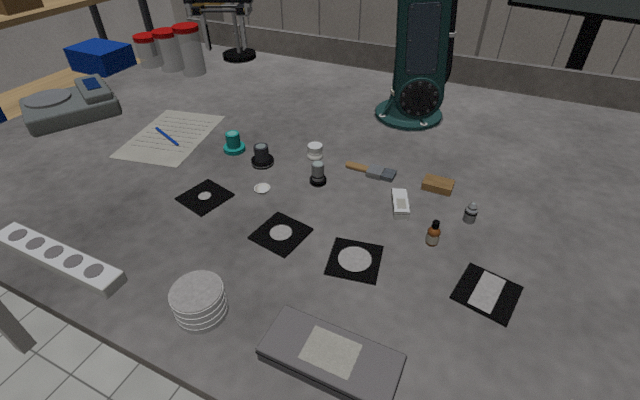

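The top view shows the pads: oblong (168,177), large (266,164), medium (334,165), small (426,175). The parts are the objective (187,252), slide box (250,242), eyepiece (341,244) and condenser (412,249). The turquoise look-alike is at (458,258), the oil bottle at (213,208), the dish at (381,205). The scene view agrees.

```bash
cat > h.py <<'E'
import cv2,numpy as np
from bench import readout, imaging, robot
def snap(n,f=None):
    s=imaging.snapshot(n)
    if f: cv2.imwrite(f"pics/{f}.png",s["pixels"][:,:,::-1]); np.savez(f+".npz",**s)
    return s
def ray(s,uv,z):
    R,t=s["R"],s["t"]; c=-R.T@t
    d=R.T@np.array([(uv[0]-s["cx"])/s["fx"],(uv[1]-s["cy"])/s["fy"],1.])
    return (c+d*(z-c[2])/d[2])[:2]
def proj(s,X):
    p=s["R"]@np.array(X)+s["t"]; return np.array([s["fx"]*p[0]/p[2]+s["cx"],s["fy"]*p[1]/p[2]+s["cy"]])
def blobs(s,mask,z,amin,amax,box=None):
    """contours -> world centre & minAreaRect on plane z"""
    out=[]
    for c in cv2.findContours(mask.astype(np.uint8),cv2.RETR_EXTERNAL,cv2.CHAIN_APPROX_NONE)[0]:
        a=cv2.contourArea(c)
        if not amin<a<amax: continue
        u=c[:,0].mean(0)
        if box and not(box[0]<u[0]<box[2] and box[1]<u[1]<box[3]): continue
        w=np.array([ray(s,p,z) for p in c[:,0].astype(float)])*1000
        r=cv2.minAreaRect(w.astype(np.float32)); m=cv2.moments(w.astype(np.float32))
        out.append((u.round(1),a,np.round([m["m10"]/m["m00"],m["m01"]/m["m00"]],1),np.round(r[0],1),np.round(r[1],1),round(r[2],1)))
    return out
E
python3 - <<'E'
from h import *
s=dict(np.load("top0.npz")); g=cv2.cvtColor(s["pixels"],cv2.COLOR_RGB2GRAY)
for o in blobs(s,g<45,.006,900,4000,(130,130,470,220)): print("pad",*o)
for o in blobs(s,g>120,.006,60,1500,(130,130,470,220)): print("pale",*o)
for z,nm in((.024,"hi"),): 
  for o in blobs(s,g>150,z,20,1500,(130,210,480,310)): print(nm,*o)
for n,b in(("top0",(150,140,480,310)),("scene0",(170,130,530,320))):
  p=dict(np.load(n+".npz"))["pixels"][b[1]:b[3],b[0]:b[2],::-1]
  cv2.imwrite(f"pics/{n}c.png",cv2.resize(p,None,fx=2.2,fy=2.2,interpolation=cv2.INTER_CUBIC))
w=snap("wrist","w0"); print(-w["R"].T@w["t"],w["R"].round(2),w["fx"])
E
```

```text
pad [333.9 164.9] 1336.0 [643.3 -93.4] [643.1 -93.4] [94.7 96. ] 81.2
pad [266.1 164.9] 1327.0 [645.5  74.9] [645.4  74.7] [95.5 94.1] 10.1
pale [132.6 186.8] 102.5 [590.7 407. ] [593.5 403.5] [21.6 75.5] 39.4
pale [467.  198.2] 394.5 [ 551.8 -416.3] [ 559.1 -413.1] [108.3  57.2] 17.8
pale [425.6 175.1] 89.5 [ 613.6 -319.2] [ 613.6 -319.3] [27.4 25.5] 89.2
pale [167.4 176.6] 502.0 [618.4 319.3] [618.3 319.3] [39.1 88.9] 78.7
pale [401.4 162.4] 69.0 [ 645.8 -260.9] [ 646.6 -260.6] [19.9 33.6] 86.8
pale [333.5 164. ] 230.0 [644.7 -92.8] [645.  -92.7] [42.4 41.3] 89.2
pale [413.9 138.5] 67.0 [ 708.3 -297.3] [ 706.8 -297.1] [50.  20.9] 65.0
hi [366.7 286.8] 219.5 [ 344.8 -161.6] [ 344.5 -161.7] [39.2 38.4] 25.0
hi [463.7 257.3] 93.5 [ 409.4 -390.4] [ 409.4 -390.5] [25.4 25.5] 42.3
hi [340.9 242.4] 64.0 [ 447.9 -104.8] [ 447.6 -104. ] [21.3 21.2] 89.3
hi [250.2 241.4] 472.5 [452.8 108.4] [452.8 107.9] [85.  35.1] 21.8
[ 0.29404702 -0.4709393   0.38411267] [[ 0.4  -0.92 -0.  ]
 [-0.88 -0.39  0.27]
 [-0.25 -0.11 -0.96]] 354.0410979505411
```

View pics/top0c.png

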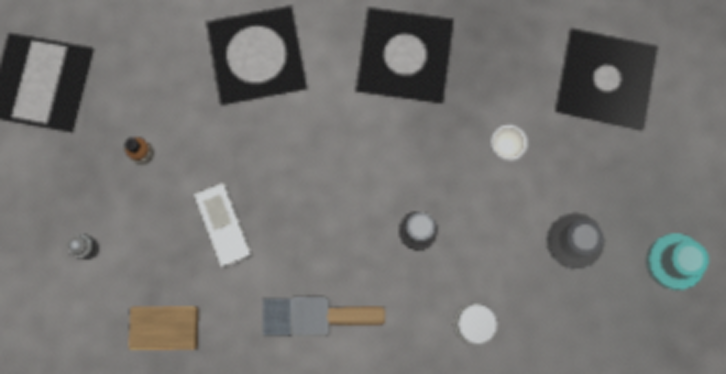

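```bash
cat >> h.py <<'E'
from scipy.spatial.transform import Rotation as Ro
def delta(x,y,z,yaw=0.):
    """shares of the move from the present pose to (mm, deg)"""
    o=readout.get_obs(); R=Ro.from_euler("xyz",o["ee_rot"]); T=Ro.from_euler("xyz",[np.pi,0,np.radians(yaw)])
    d=np.array([x,y,z])/1000-o["tool_pos"]
    print("pos",(o["tool_pos"]*1000).round(1),"yaw",np.degrees(o["ee_rot"]).round(2),"t",round(o["time"],2),"F",o["wrist_force"].round(1))
    print("turn",((R.inv()*T).as_rotvec(degrees=True)/120).round(4),"shift in now-axes",(R.inv().apply(d)/.2).round(4),"in target axes",(T.inv().apply(d)/.2).round(4))
E
python3 - <<'E'
from h import *
s=dict(np.load("top0.npz"))
for n,uv,z in(("obj tip",(184.1,251.4),.048),("obj foot",(188.5,252.5),0.01),("cond",(415.5,247.7),.054),("eye",(340.9,242.4),.056),("dish",(381,205),.016),("oil",(209.5,206),.06),("turq",(463.7,257.3),.054)): print(n,(ray(s,uv,z)*1000).round(1))
delta(430,265,170,0)
E
```

```text
obj tip [429.3 256. ]
obj foot [429.9 257.1]
cond [ 430.4 -272.2]
eye [ 444.5 -102.9]
dish [ 537.6 -204.4]
oil [532.1 198.6]
turq [ 407.4 -379.9]
pos [ 222.  -502.7  167.5] yaw [-1.799e+02 -1.000e-02  2.383e+01] t 0.15 F [0.2 0.1 0.6]
turn [-8.000e-04  1.000e-04  1.986e-01] shift in now-axes [ 2.5019 -3.0911 -0.007 ] in target axes [ 1.04   -3.8384 -0.0126]
```

>>> carry_out(
  motion="0 0 0 0 0 0.0662 1;0 0 0 0 0 0.0662 1;0 0 0 0 0 0.0662 1;0.074 -0.271 0 0 0 0 1;0.074 -0.271 0 0 0 0 1;0.074 -0.271 0 0 0 0 1;0.074 -0.271 0 0 0 0 1;0.074 -0.271 0 0 0 0 1;0.074 -0.271 0 0 0 0 1;0.074 -0.271 0 0 0 0 1;0.074 -0.271 0 0 0 0 1;0.074 -0.271 0 0 0 0 1",
)

```text
time: 1.65
tool_pos: [0.3555, -0.0136, 0.1684]
ee_rot: [3.141, -0.001, -0.0]
wrist_force: [1.4, -1.0, -0.0]
width: 0.0936
finger_force: 0.0
```

>>> carry_out(
  motion="0.074 -0.271 0 0 0 0 0.6;0.074 -0.271 0 0 0 0 0.6;0.074 -0.271 0 0 0 0 0.6;0.074 -0.271 0 0 0 0 0.6;0.074 -0.271 0 0 0 0 0.6;0 0 0 0 0 0 0.6;0 0 0 0 0 0 0.6",
)

```text
time: 2.52
tool_pos: [0.4291, 0.2551, 0.1678]
ee_rot: [3.14, 0.001, 0.0]
wrist_force: [-0.0, 0.0, -0.5]
width: 0.0563
finger_force: 0.0
```

```bash
python3 - <<'E'
from h import *
delta(430,256,170,0)
w=snap("wrist","w1")
for n,z in(("obj",0),("obj",.048)): print(proj(w,[.43,.256,z]))
E
```

```text
pos [429.1 255.1 167.8] yaw [1.7993e+02 6.0000e-02 1.0000e-02] t 2.52 F [-0.   0.  -0.5]
turn [0.0006 0.0005 0.0001] shift in now-axes [ 0.0047 -0.0045 -0.0108] in target axes [ 0.0047 -0.0045 -0.0108]
[314.57208824 172.43766963]
[314.51367391 182.25810414]
```

View pics/w1.png

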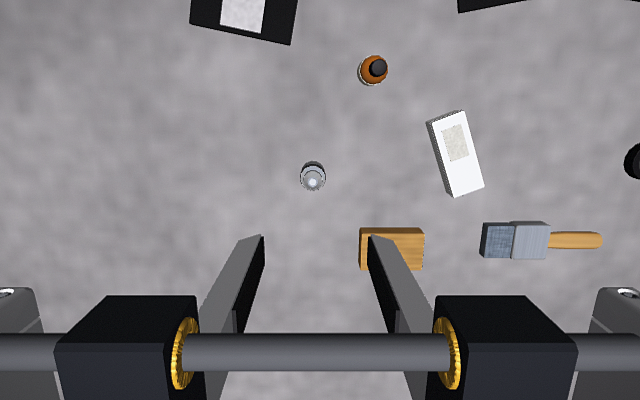

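The wrist view shows the objective at (313,176), its glass tip at (313,183), against a predicted (314.5,182.3). The top-view measurement therefore holds to about 1 mm. The oil bottle (373,68) and the box (455,152) are clear of it.

>>> carry_out(
  motion="0.003 -0.009 0.27 0 0 0 0.6;0 0 0.27 0 0 0 0.6;0 0 0.1 0 0 0 0.6;0 0 0.1 0 0 0 0.6;0 0 0.05 0 0 0 0.6;0 0 0.02 0 0 0 0.6;0 0 0 0 0 0 0.6;0 0 0 0 0 0 0;0 0 0 0 0 0 0;0 0 0 0 0 0 0;0 0 0 0 0 0 0;0 0 0 0 0 0 0",
)

```text
time: 4.08
tool_pos: [0.4301, 0.2575, 0.0063]
ee_rot: [-3.142, -0.0, -0.0]
wrist_force: [-0.0, -0.6, -1.4]
width: 0.0122
finger_force: 24.1
```

```bash
python3 - <<'E'
from h import *
delta(430,256,170,0)
w=snap("wrist","w2")
E
```

```text
pos [430.1 257.5   6.3] yaw [-180.   -0.   -0.] t 4.08 F [-0.  -0.6 -1.4]
turn [-0. -0. -0.] shift in now-axes [-3.000e-04  7.400e-03 -8.184e-01] in target axes [-4.000e-04  7.400e-03 -8.184e-01]
```

View pics/w2.png

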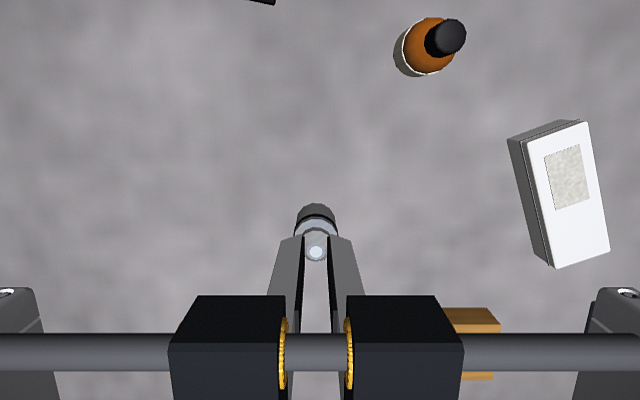

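```bash
python3 - <<'E'
from h import *
w=dict(np.load("w2.npz"))
print("tip px on z=.048:",ray(w,(315,253),.048),"back foot px z=0",ray(w,(316,204),0.0))
for x in(.43,.44,.45): print(x,proj(w,[x,.2575,.048]),proj(w,[x+.013,.2575,0]),proj(w,[x+.013,.2575,.032]))
print("tcp",proj(w,[.4301,.2575,.0063]), "c",-w["R"].T@w["t"])
w=dict(np.load("w1.npz")); print("w1",ray(w,(313,183),.048),ray(w,(313,160),0))
s=snap("scene","s2"); 
p=s["pixels"][170:280,400:540,::-1]; cv2.imwrite("pics/s2c.png",cv2.resize(p,None,fx=4,fy=4,interpolation=cv2.INTER_CUBIC))
E
```

```text
tip px on z=.048: [0.42944345 0.25785527] back foot px z=0 [0.44265831 0.2572442 ]
0.43 [315.66102216 252.04379644] [315.61036066 203.50151986] [315.63093792 219.37445038]
0.44 [315.64781385 234.60776798] [315.59900229 188.72493081] [315.61810429 202.52946086]
0.45 [315.63421534 216.65666083] [315.58737138 173.59378427] [315.60491442 185.21689497]
tcp [315.62855535 225.28984952] c [0.50874365 0.25753328 0.22308927]
w1 [0.42925968 0.25747688] [0.44384651 0.25770228]
```

View pics/s2c.png

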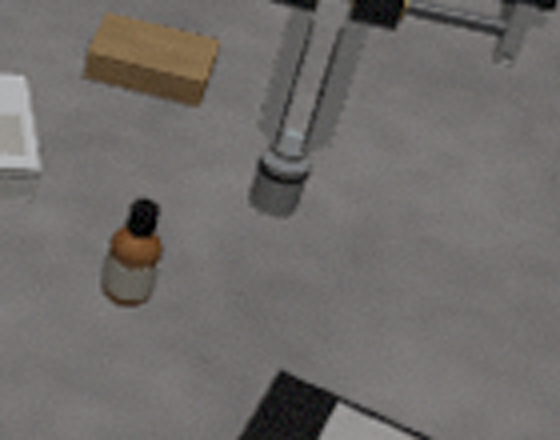

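```bash
python3 - <<'E'
from h import *
w=dict(np.load("w1.npz"))
for z in(.168,.185,.2,.21):
  print(z,[proj(w,[.4291+dx,.2551+.0281,z]).round() for dx in(-.008,0,.008)])
w=dict(np.load("w2.npz"))
for z in(.0063,.03,.04): print(z,[proj(w,[.4301+dx,.2575+.0061,z]).round() for dx in(-.008,.008)])
E
python3 - <<'E'
import cv2,numpy as np
p=cv2.imread("pics/w2.png")[180:310,250:380]; cv2.imwrite("pics/w2c.png",cv2.resize(p,None,fx=4,fy=4,interpolation=cv2.INTER_CUBIC))
E
```

```text
0.168 [array([273., 237.]), array([272., 225.]), array([272., 214.])]
0.185 [array([270., 247.]), array([269., 235.]), array([269., 223.])]
0.2 [array([266., 258.]), array([266., 245.]), array([265., 232.])]
0.21 [array([264., 266.]), array([263., 252.]), array([263., 238.])]
0.0063 [array([306., 237.]), array([306., 214.])]
0.03 [array([305., 252.]), array([305., 226.])]
0.04 [array([305., 259.]), array([305., 233.])]
```

View pics/w2c.png

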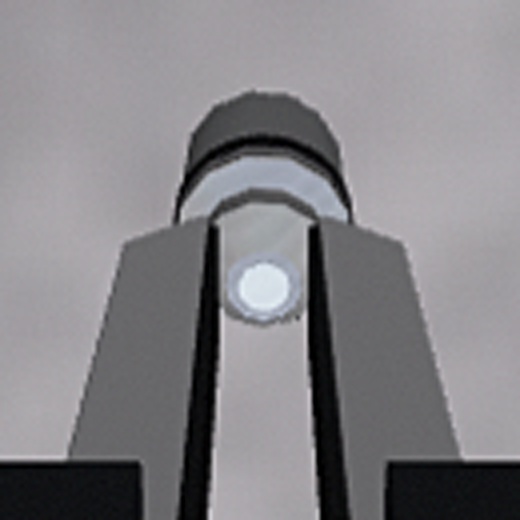

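The close-up shows the fingers pinching the objective's taper at (315,250), about 33 mm above where the reported TCP puts the tips. In w1 the tips also show about 33 mm high, so the tips really sit well behind the reported TCP. I'll open, go down gently in steps, and check.

>>> carry_out(
  motion="0 0 0 0 0 0 0.6;0 0 0 0 0 0 0.6;0 0 0 0 0 0 0.6;0 0 0.03 0 0 0 0.6;0 0 0.03 0 0 0 0.6;0 0 0 0 0 0 0.6",
)

```text
time: 4.92
tool_pos: [0.4293, 0.257, -0.0067]
ee_rot: [3.141, 0.002, -0.0]
wrist_force: [-0.3, 0.5, 0.0]
width: 0.0563
finger_force: 0.0
```

```bash
python3 - <<'E'
from h import *
delta(430,257.5,6,0)
w=snap("wrist","w3"); s=snap("scene","s3"); print(proj(w,[.4295,.2575,.048]))
a=cv2.resize(w["pixels"][150:310,200:430,::-1],(460,320)); b=cv2.resize(s["pixels"][160:260,410:520,::-1],(352,320))
cv2.imwrite("pics/c3.png",np.hstack([a,b])[:, :800])
E
```

```text
pos [429.3 257.   -6.7] yaw [ 1.7994e+02  1.1000e-01 -1.0000e-02] t 4.92 F [-0.3  0.5  0. ]
turn [ 0.0005  0.0009 -0.0001] shift in now-axes [ 0.0035 -0.0023 -0.0635] in target axes [ 0.0036 -0.0023 -0.0635]
[314.87569653 262.52761435]
```

View pics/c3.png

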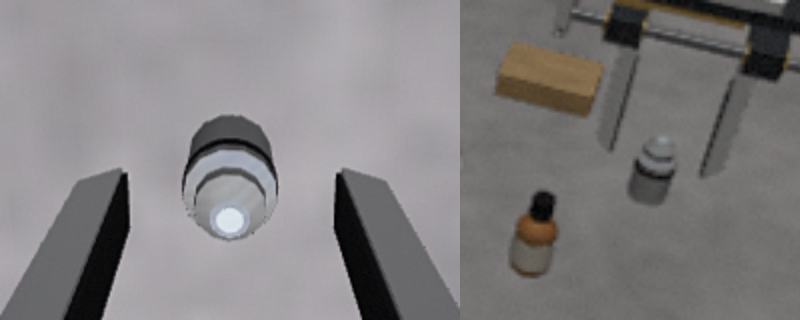

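```bash
python3 - <<'E'
from h import *
w=dict(np.load("w3.npz"));s=dict(np.load("s3.npz"))
def P(s): return np.array([[s["fx"],0,s["cx"]],[0,s["fy"],s["cy"]],[0,0,1]])@np.c_[s["R"],s["t"]]
for a,b in(((262.5,235),(489,214)),((367.5,235),(458,207)),((253.5,236),(487.5,215))):
  X=cv2.triangulatePoints(P(w),P(s),np.array(a,float),np.array(b,float)).ravel();X=X[:3]/X[3];print(X, proj(w,X),proj(s,X))
E
```

```text
[0.43787146 0.28997371 0.03324853] [254.11362009 236.02532443] [487.36278465 213.86256371]
[0.43744192 0.22966008 0.03049328] [366.2093478 234.7373861] [457.77608674 206.86038718]
[0.4362597  0.29106386 0.02917212] [253.49820163 236.00031192] [487.49963544 214.9999913 ]
```

Triangulation puts the tips about 35 mm above the reported TCP, with the objective upright and centred between the fingers. I'll go down a further 22 mm gently and grip.

>>> carry_out(
  motion="0 -0.003 0.04 0 0 0 0.6;0 0 0.04 0 0 0 0.6;0 0 0.02 0 0 0 0.6;0 0 0.01 0 0 0 0.6;0 0 0 0 0 0 0.6",
)

```text
time: 5.65
tool_pos: [0.43, 0.2579, -0.0278]
ee_rot: [3.141, 0.0, -0.0]
wrist_force: [-0.4, 1.2, -0.4]
width: 0.0564
finger_force: 0.0
```

>>> carry_out(
  motion="0 0 0 0 0 0 0;0 0 0 0 0 0 0;0 0 0 0 0 0 0;0 0 0 0 0 0 0",
)

```text
time: 6.15
tool_pos: [0.4302, 0.2579, -0.0275]
ee_rot: [3.141, -0.0, -0.0]
wrist_force: [-0.0, -0.5, -0.8]
width: 0.0254
finger_force: 30.0
```

Width 25.4 mm at 30 N fits the 26 mm barrel. Lifting it and carrying it short of the small pad.

>>> carry_out(
  motion="0 0 -0.05 0 0 0 0;0 0 -0.15 0 0 0 0;0 0 -0.2 0 0 0 0;0 0 -0.2 0 0 0 0;0.06 0.2625 0 0 0 0 0;0.06 0.2625 0 0 0 0 0;0.06 0.2625 0 0 0 0 0;0.06 0.2625 0 0 0 0 0;0.06 0.2625 0 0 0 0 0;0.06 0.2625 0 0 0 0 0;0.06 0.2625 0 0 0 0 0;0.06 0.2625 0 0 0 0 0",
)

```text
time: 7.65
tool_pos: [0.5263, -0.1638, 0.0931]
ee_rot: [3.141, -0.001, -0.0]
wrist_force: [1.0, -0.4, 0.4]
width: 0.0248
finger_force: 30.0
```

>>> carry_out(
  motion="0.06 0.2625 0 0 0 0 0;0.06 0.2625 0 0 0 0 0;0.06 0.2625 0 0 0 0 0;0 0 0 0 0 0 0;0 0 0 0 0 0 0",
)

```text
time: 8.28
tool_pos: [0.5618, -0.3191, 0.0923]
ee_rot: [-3.141, 0.0, -0.0]
wrist_force: [0.0, -0.3, -0.8]
width: 0.0249
finger_force: 30.0
```

```bash
python3 - <<'E'
from h import *
delta(613.6,-319.2,-22,0)
w=snap("wrist","w4"); g=cv2.cvtColor(w["pixels"],cv2.COLOR_RGB2GRAY); print(proj(w,[.6136,-.3192,.006]))
for o in blobs(w,g>120,.006,200,3000): print("pale",*o)
for o in blobs(w,g<50,.006,3000,30000,(150,0,500,200)): print("dark",*o)
E
```

```text
pos [ 561.8 -319.1   92.3] yaw [-1.7995e+02  2.0000e-02 -3.0000e-02] t 8.28 F [ 0.  -0.3 -0.8]
turn [-0.0004  0.0002 -0.0002] shift in now-axes [0.2593 0.0008 0.5716] in target axes [2.591e-01 5.000e-04 5.717e-01]
[315.75748837 132.54550837]
pale [533.  384.9] 2303.0 [ 353.1 -545.8] [ 353.1 -545.7] [87.2 35.7] 90.0
pale [315.5 385.5] 2385.0 [ 352.8 -318.5] [ 353.2 -318.6] [94.2 35.7] 90.0
pale [ 91.7 385. ] 2048.0 [353.2 -94.8] [353.2 -90.9] [86.8 35.8] 90.0
pale [ 68.5 359.8] 1400.0 [384.8 -75.2] [384.6 -65. ] [138.2  19.5] 90.0
pale [565.3 359.9] 1635.0 [ 384.5 -567.5] [ 384.9 -576.1] [146.1  20.7] 89.9
pale [315.  359.7] 1957.0 [ 384.8 -318.9] [ 385.1 -318.6] [ 21.9 124.2] 0.6
pale [380.1 357.1] 206.0 [ 382.9 -385. ] [ 387.1 -384.5] [75.3  6.2] 2.6
pale [250.8 357.1] 210.0 [ 383.2 -252.3] [ 387.2 -252.9] [ 6.2 75.4] 87.2
pale [39.5 93.7] 2635.0 [644.7 -92.4] [644.7 -92.3] [46. 47.] 79.1
dark [315.7 128.8] 13769.5 [ 613.4 -319.4] [ 613.3 -319.4] [99.3 98.9] 76.7
```

View pics/w4.png

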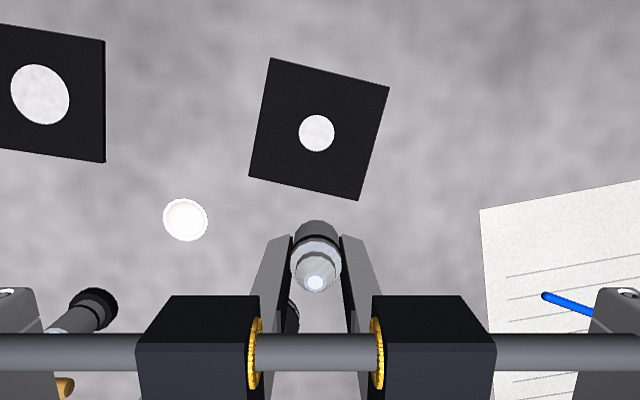

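The wrist view shows the small disc at (316,133), giving (613.4, -319.4), in agreement with the top view. The objective is held upright at (315,255). Placing it.

>>> carry_out(
  motion="0.13 0 0 0 0 0 0;0.13 0.001 0 0 0 0 0;0 0 0.2 0 0 0 0;0 0 0.2 0 0 0 0;0 0 0.1 0 0 0 0;0 0 0.04 0 0 0 0;0 0 0.015 0 0 0 0;0 0 0.005 0 0 0 0;0 0 0.005 0 0 0 0;0 0 0 0 0 0 0",
)

```text
time: 9.57
tool_pos: [0.6143, -0.32, -0.0199]
ee_rot: [3.141, -0.001, -0.0]
wrist_force: [-0.5, 0.1, -0.5]
width: 0.0249
finger_force: 30.0
```

```bash
python3 - <<'E'
from h import *
delta(613.6,-319.2,-22,0)
w=dict(np.load("w4.npz")); print(ray(w,(315,283.5),.168))
E
```

```text
pos [ 614.3 -320.   -19.9] yaw [ 1.7996e+02 -6.0000e-02 -2.0000e-02] t 9.57 F [-0.5  0.1 -0.5]
turn [ 0.0003 -0.0005 -0.0001] shift in now-axes [-0.0036 -0.0042  0.0106] in target axes [-0.0036 -0.0042  0.0106]
[ 0.56190429 -0.31883673]
```

>>> carry_out(
  motion="0 0 0.003 0 0 0 0;0 0 0.003 0 0 0 0;0 0 0 0 0 0 0",
)

```text
time: 9.95
tool_pos: [0.6141, -0.3198, -0.0215]
ee_rot: [3.141, -0.0, -0.0]
wrist_force: [-1.2, -0.4, 1.0]
width: 0.0249
finger_force: 30.0
```

>>> carry_out(
  motion="0 0 0.003 0 0 0 0;0 0 0 0 0 0 0",
)

```text
time: 10.2
tool_pos: [0.6142, -0.3199, -0.0215]
ee_rot: [3.141, -0.001, -0.0]
wrist_force: [-1.1, 0.9, 3.7]
width: 0.0247
finger_force: 30.0
```

>>> carry_out(
  motion="0 0 0 0 0 0 0.35;0 0 0 0 0 0 0.6;0 0 0 0 0 0 0.6;0 0 -0.05 0 0 0 0.6;0 0 -0.15 0 0 0 0.6;0 0 -0.2 0 0 0 0.6;0 0 -0.2 0 0 0 0.6;-0.142 -0.181 0 0 0 0 0.6;-0.142 -0.181 0 0 0 0 0.6;-0.142 -0.181 0 0 0 0 0.6;-0.142 -0.181 0 0 0 0 0.6;-0.142 -0.181 0 0 0 0 0.6",
)

```text
time: 11.7
tool_pos: [0.4713, -0.1377, 0.0985]
ee_rot: [3.141, -0.002, -0.0]
wrist_force: [-0.7, 0.3, -0.2]
width: 0.0565
finger_force: 0.0
```

>>> carry_out(
  motion="-0.142 -0.181 0 0 0 0 0.6;0 0 0 0 0 0 0.6;0 0 0 0 0 0 0.6",
)

```text
time: 12.08
tool_pos: [0.4445, -0.1031, 0.0985]
ee_rot: [3.14, -0.002, 0.0]
wrist_force: [-0.2, -0.0, 0.6]
width: 0.0566
finger_force: 0.0
```

```bash
python3 - <<'E'
from h import *
delta(444.5,-103,-20,0)
w=snap("wrist","w5"); g=cv2.cvtColor(w["pixels"],cv2.COLOR_RGB2GRAY); print(proj(w,[.4445,-.103,.056]),proj(w,[.4445,-.103,.0]))
for o in blobs(w,g>150,.056,100,8000,(200,100,450,300)): print("glass",*o)
for o in blobs(w,g<60,.012,300,30000,(250,60,400,260)): print("dark",*o)
s=dict(np.load("top0.npz"))
s=snap("top","t5"); g=cv2.cvtColor(s["pixels"],cv2.COLOR_RGB2GRAY)
a=w["pixels"][100:300,220:420,::-1]; b=cv2.resize(s["pixels"][145:205,396:456,::-1],(200,200),interpolation=cv2.INTER_CUBIC)
cv2.imwrite("pics/c5.png",cv2.resize(np.hstack([a,b]),None,fx=2,fy=2))
E
```

```text
pos [ 444.5 -103.1   98.5] yaw [ 1.7993e+02 -1.3000e-01  0.0000e+00] t 12.07 F [-0.2 -0.   0.6]
turn [ 0.0006 -0.0011  0.    ] shift in now-axes [-0.0011 -0.001   0.5927] in target axes [ 2.000e-04 -3.000e-04  5.927e-01]
[315.49578618 206.42935634] [315.41279232 188.82219398]
glass [265.6 285. ] 210.0 [377.6 -62.4] [378.  -61.7] [13.1 14. ] 88.1
dark [315.  184.8] 617.0 [ 454.6 -102.3] [ 450.4 -103. ] [41.  31.9] 86.9
```

View pics/c5.png

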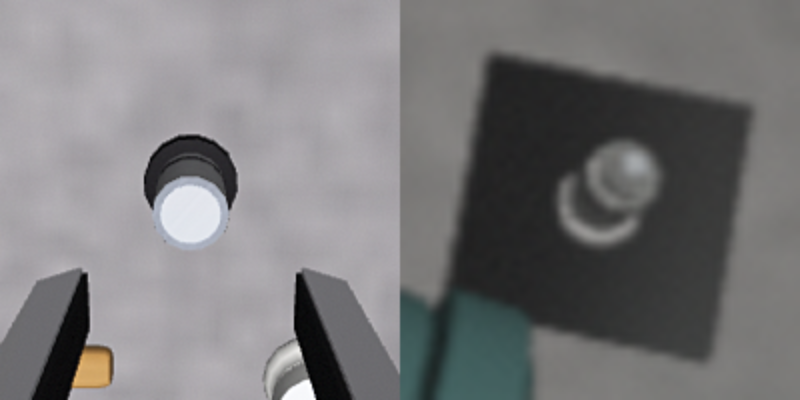

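The objective stands in the middle of its disc (a narrow, even crescent in the top view). The eyepiece glass is at wrist pixel (315,206.5), exactly where predicted. Going down to grip the barrel above the eyecup.

>>> carry_out(
  motion="0 0 0.2 0 0 0 0.6;0 0 0.2 0 0 0 0.6;0 0 0.1 0 0 0 0.6;0 0 0.05 0 0 0 0.6;0 0 0.022 0 0 0 0.6;0 0 0 0 0 0 0.6;0 0 0 0 0 0 0;0 0 0 0 0 0 0;0 0 0 0 0 0 0;0 0 0 0 0 0 0",
)

```text
time: 13.42
tool_pos: [0.4439, -0.1026, -0.0164]
ee_rot: [3.141, -0.001, -0.0]
wrist_force: [-0.3, -0.9, 2.0]
width: 0.0298
finger_force: 30.0
```

>>> carry_out(
  motion="0 0 -0.05 0 0 0 0;0 0 -0.15 0 0 0 0;0 0 -0.2 0 0 0 0;0 0 -0.2 0 0 0 0;0.25 -0.013 0 0 0 0 0;0.25 -0.013 0 0 0 0 0;0.25 -0.013 0 0 0 0 0;0.25 -0.013 0 0 0 0 0;0 0 0 0 0 0 0;0 0 0 0 0 0 0",
)

```text
time: 14.68
tool_pos: [0.6429, -0.092, 0.1028]
ee_rot: [-3.142, 0.002, -0.0]
wrist_force: [-0.2, -0.1, -1.1]
width: 0.0294
finger_force: 30.0
```

```bash
python3 - <<'E'
from h import *
delta(644.6,-92.7,-10,0)
w=snap("wrist","w6"); g=cv2.cvtColor(w["pixels"],cv2.COLOR_RGB2GRAY); print(proj(w,[.6446,-.0927,.006]))
for o in blobs(w,g<50,.006,3000,30000,(100,0,540,260)): print("dark",*o)
E
```

```text
pos [642.9 -92.  102.8] yaw [-1.8e+02  9.0e-02 -0.0e+00] t 14.68 F [-0.2 -0.1 -1.1]
turn [-0.      0.0008 -0.    ] shift in now-axes [0.0093 0.0033 0.5641] in target axes [0.0084 0.0033 0.5642]
[316.33136484 187.12572252]
dark [315.6 245.4] 18886.5 [593.8 -92. ] [593.6 -91.9] [141.7 214.9] 90.0
dark [131.7 181.2] 11556.5 [647.3  74.8] [647.3  74.8] [ 98.8 100.9] 10.2
```

>>> carry_out(
  motion="0.004 0.002 0.2 0 0 0 0;0 0 0.2 0 0 0 0;0 0 0.1 0 0 0 0;0 0 0.04 0 0 0 0;0 0 0.015 0 0 0 0;0 0 0.007 0 0 0 0;0 0 0.004 0 0 0 0;0 0 0 0 0 0 0;0 0 0 0 0 0 0",
)

```text
time: 15.85
tool_pos: [0.6447, -0.0926, -0.0097]
ee_rot: [3.141, -0.001, -0.0]
wrist_force: [0.3, -0.6, -1.4]
width: 0.0295
finger_force: 30.0
```

>>> carry_out(
  motion="0 0 0.003 0 0 0 0;0 0 0 0 0 0 0",
)

```text
time: 16.1
tool_pos: [0.6446, -0.0926, -0.0103]
ee_rot: [3.141, -0.0, -0.0]
wrist_force: [-0.6, 0.7, 0.7]
width: 0.0298
finger_force: 30.0
```

>>> carry_out(
  motion="0 0 0.003 0 0 0 0;0 0 0 0 0 0 0",
)

```text
time: 16.35
tool_pos: [0.6446, -0.0926, -0.0104]
ee_rot: [3.141, -0.001, -0.0]
wrist_force: [-2.0, 0.5, 4.7]
width: 0.0293
finger_force: 30.0
```

Contact at 4.7 N. Releasing, then over to the condenser.

>>> carry_out(
  motion="0 0 0 0 0 0 0.4;0 0 0 0 0 0 0.65;0 0 0 0 0 0 0.65;0 0 -0.05 0 0 0 0.65;0 0 -0.15 0 0 0 0.65;0 0 -0.2 0 0 0 0.65;0 0 -0.2 0 0 0 0.65;-0.214 0.1795 0 0 0 0 0.65;-0.214 0.1795 0 0 0 0 0.65;-0.214 0.1795 0 0 0 0 0.65;-0.214 0.1795 0 0 0 0 0.65;-0.214 0.1795 0 0 0 0 0.65",
)

```text
time: 17.85
tool_pos: [0.4292, -0.2731, 0.1098]
ee_rot: [3.14, -0.001, 0.0]
wrist_force: [1.1, -0.2, -0.3]
width: 0.0609
finger_force: 0.0
```

>>> carry_out(
  motion="0 0 0 0 0 0 0.65;0 0 0 0 0 0 0.65",
)

```text
time: 18.1
tool_pos: [0.4309, -0.272, 0.1095]
ee_rot: [3.141, -0.002, -0.001]
wrist_force: [-0.3, 0.2, -0.1]
width: 0.0608
finger_force: 0.0
```

```bash
python3 - <<'E'
from h import *
delta(430.4,-272.2,-14,0)
w=snap("wrist","w7"); print(proj(w,[.4304,-.2722,.054]),proj(w,[.4304,-.2722,.0]))
s=snap("top","t7")
a=w["pixels"][80:300,220:440,::-1]; b=cv2.resize(s["pixels"][135:195,304:364,::-1],(220,220),interpolation=cv2.INTER_CUBIC)
cv2.imwrite("pics/c7.png",cv2.resize(np.hstack([a,b]),(800,400)))
E
```

```text
pos [ 430.9 -272.   109.5] yaw [ 1.7998e+02 -9.0000e-02 -4.0000e-02] t 18.1 F [-0.3  0.2 -0.1]
turn [ 0.0002 -0.0007 -0.0003] shift in now-axes [-0.0036  0.0009  0.6176] in target axes [-0.0026  0.0011  0.6176]
[315.87457154 202.40575375] [315.79299645 186.55813474]
```

View pics/c7.png

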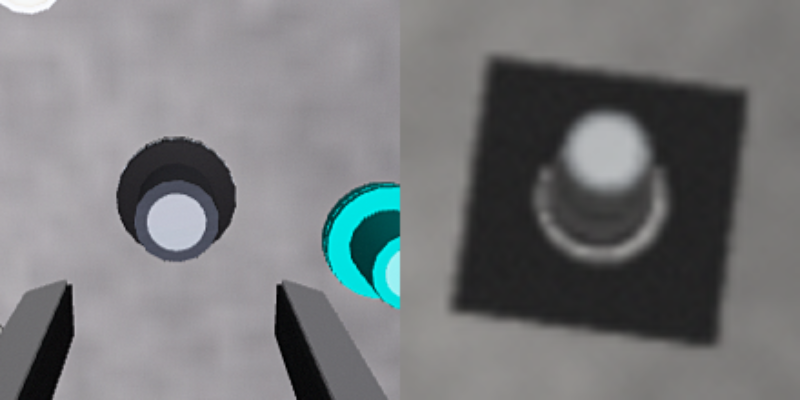

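The eyepiece is centred in its disc. The condenser glass is at wrist pixel (317.3,201.6), about 1 mm right of the prediction, and the turquoise look-alike is clear of the right finger. Going down.

>>> carry_out(
  motion="0 0.0055 0.2 0 0 0 0.65;0 0 0.2 0 0 0 0.65;0 0 0.12 0 0 0 0.65;0 0 0.06 0 0 0 0.65;0 0 0.025 0 0 0 0.65;0 0 0.0125 0 0 0 0.65;0 0 0 0 0 0 0.65;0 0 0 0 0 0 0;0 0 0 0 0 0 0;0 0 0 0 0 0 0;0 0 0 0 0 0 0",
)

```text
time: 19.58
tool_pos: [0.4305, -0.2732, -0.0144]
ee_rot: [3.141, -0.0, -0.0]
wrist_force: [0.3, -0.5, 1.8]
width: 0.0377
finger_force: 30.0
```

>>> carry_out(
  motion="0 0 -0.05 0 0 0 0;0 0 -0.15 0 0 0 0;0 0 -0.2 0 0 0 0;0 0 -0.2 0 0 0 0;0.111 -0.2486 0 0 0 0 0;0.111 -0.2486 0 0 0 0 0;0.111 -0.2486 0 0 0 0 0;0.111 -0.2486 0 0 0 0 0;0.111 -0.2486 0 0 0 0 0;0.111 -0.2486 0 0 0 0 0;0.111 -0.2486 0 0 0 0 0;0 0 0 0 0 0 0",
)

```text
time: 21.08
tool_pos: [0.5861, 0.0786, 0.1045]
ee_rot: [-3.141, 0.001, 0.005]
wrist_force: [-0.1, -0.2, -2.2]
width: 0.0373
finger_force: 30.0
```

>>> carry_out(
  motion="0 0 0 0 0 0 0",
)

```text
time: 21.2
tool_pos: [0.5853, 0.0746, 0.1048]
ee_rot: [3.141, 0.001, 0.0]
wrist_force: [-0.6, -1.0, -2.8]
width: 0.0377
finger_force: 30.0
```

```bash
python3 - <<'E'
from h import *
delta(645.5,75,-8,0)
w=snap("wrist","w8"); g=cv2.cvtColor(w["pixels"],cv2.COLOR_RGB2GRAY); print(proj(w,[.6455,.075,.006]))
for o in blobs(w,g>130,.006,500,9000,(0,0,640,260)): print("pale",*o)
for o in blobs(w,g<50,.006,3000,30000,(100,0,540,260)): print("dark",*o)
E
```

```text
pos [585.3  74.6 104.8] yaw [1.7994e+02 8.0000e-02 2.0000e-02] t 21.2 F [-0.6 -1.  -2.8]
turn [0.0005 0.0007 0.0001] shift in now-axes [ 0.3018 -0.0024  0.5636] in target axes [ 0.301 -0.002  0.564]
[315.01756278 121.37730761]
pale [ 39.3 150.2] 4450.0 [618.4 320.8] [618.4 320.9] [39.8 90.8] 78.7
dark [509.7 119.5] 11018.0 [644.9 -86.7] [644.4 -91.9] [100.9  99. ] 81.1
dark [314.3 116. ] 13039.0 [646.9  75.8] [646.9  75.8] [99.  99.1] 10.2
```

```bash
python3 - <<'E'
from h import *
w=dict(np.load("w8.npz")); g=cv2.cvtColor(w["pixels"],cv2.COLOR_RGB2GRAY)
m=np.zeros_like(g); cv2.circle(m,(315,121),52,1,-1)
for t in(100,130): print("pale",*[x for o in blobs(w,(g>t)&(m>0),.006,500,9000) for x in o])
t=dict(np.load("t7.npz")); g=cv2.cvtColor(t["pixels"],cv2.COLOR_RGB2GRAY); m=np.zeros_like(g); cv2.circle(m,(266,164),17,1,-1)
for q in(80,100): print("top pale",*[x for o in blobs(t,(g>q)&(m>0),.006,100,9000) for x in o])
E
```

```text
pale [314.1 118.6] 4607.0 [646.8  75.7] [646.8  75.7] [66.1 66.4] 25.5
pale [314.1 118.8] 4564.0 [646.8  75.7] [647.   75.5] [65.5 65.4] 90.0
top pale [266.  164.4] 532.0 [646.4  75.1] [646.1  75.3] [64.9 64.8] 0.2
top pale [265.9 164.3] 518.5 [646.5  75.2] [646.1  75.3] [64.8 64.8] 0.2
```

>>> carry_out(
  motion="0.15 -0.004 0 0 0 0 0;0.153 0 0 0 0 0 0;0 0 0.2 0 0 0 0;0 0 0.2 0 0 0 0;0 0 0.1 0 0 0 0;0 0 0.04 0 0 0 0;0 0 0.015 0 0 0 0;0 0 0.007 0 0 0 0;0 0 0.004 0 0 0 0;0 0 0 0 0 0 0;0 0 0 0 0 0 0",
)

```text
time: 22.62
tool_pos: [0.6467, 0.0758, -0.0075]
ee_rot: [3.142, -0.001, 0.0]
wrist_force: [-0.0, 0.4, -2.6]
width: 0.0375
finger_force: 30.0
```

>>> carry_out(
  motion="0 0 0.003 0 0 0 0;0 0 0 0 0 0 0",
)

```text
time: 22.88
tool_pos: [0.6466, 0.0758, -0.0083]
ee_rot: [-3.142, -0.0, -0.0]
wrist_force: [0.5, -0.7, -1.5]
width: 0.0375
finger_force: 30.0
```

>>> carry_out(
  motion="0 0 0.003 0 0 0 0;0 0 0 0 0 0 0",
)

```text
time: 23.12
tool_pos: [0.6466, 0.0757, -0.0084]
ee_rot: [3.142, -0.001, -0.0]
wrist_force: [-1.1, 0.6, 2.9]
width: 0.0377
finger_force: 30.0
```

>>> carry_out(
  motion="0 0 0.002 0 0 0 0;0 0 0 0 0 0 0",
)

```text
time: 23.38
tool_pos: [0.6467, 0.0757, -0.0083]
ee_rot: [3.142, -0.001, -0.0]
wrist_force: [-3.7, -0.6, 4.6]
width: 0.0372
finger_force: 30.0
```

>>> carry_out(
  motion="0 0 0 0 0 0 0.5;0 0 0 0 0 0 0.65;0 0 0 0 0 0 0.65;0 0 -0.05 0 0 0 0.65;0 0 -0.15 0 0 0 0.65;0 0 -0.2 0 0 0 0.65;0 0 -0.2 0 0 0 0.65;-0.2425 -0.041 0 0 0 0 0.65;-0.2425 -0.041 0 0 0 0 0.65;-0.2425 -0.041 0 0 0 0 0.65;-0.2425 -0.041 0 0 0 0 0.65;0 0 0 0 0 0 0.65",
)

```text
time: 24.88
tool_pos: [0.4499, 0.1091, 0.111]
ee_rot: [-3.141, -0.001, 0.002]
wrist_force: [-0.0, 0.1, 0.2]
width: 0.0611
finger_force: 0.0
```

>>> carry_out(
  motion="0 0 0 0 0 0 0.65;0 0 0 0 0 0 0.65",
)

```text
time: 25.12
tool_pos: [0.4538, 0.1084, 0.111]
ee_rot: [3.142, -0.001, -0.001]
wrist_force: [-0.7, 0.1, 0.5]
width: 0.0611
finger_force: 0.0
```

```bash
python3 - <<'E'
from h import *
w=snap("wrist","w9"); g=cv2.cvtColor(w["pixels"],cv2.COLOR_RGB2GRAY); print(proj(w,[.4528,.1084,.024]))
for t in(190,205,220):
  for o in blobs(w,g>t,.024,1500,20000,(200,80,440,320)): print("box",t,*o)
delta(452.8,108.4,-20,21.8)
s=snap("top","t9"); 
a=w["pixels"][60:300,180:460,::-1]; b=cv2.resize(s["pixels"][135:195,236:306,::-1],(280,240),interpolation=cv2.INTER_CUBIC)
cv2.imwrite("pics/c9.png",cv2.resize(np.hstack([a,b]),(800,343)))
E
```

```text
[315.55375624 193.02902789]
box 190 [314.8 191.1] 3356.0 [452.8 108.6] [452.7 108.6] [83.7 33.7] 21.4
box 205 [314.8 191.3] 3347.5 [452.8 108.6] [452.7 108.6] [83.7 33.6] 21.4
box 220 [314.7 191.1] 3320.0 [453.  108.7] [452.9 108.7] [83.3 33.5] 21.4
pos [453.7 108.3 110.7] yaw [ 1.7999e+02 -3.0000e-02 -4.0000e-02] t 25.18 F [ 0.3 -0.2 -0.1]
turn [ 1.00e-04 -3.00e-04 -1.82e-01] shift in now-axes [-4.700e-03 -4.000e-04  6.536e-01] in target axes [-0.0039 -0.0019  0.6536]
```

View pics/c9.png

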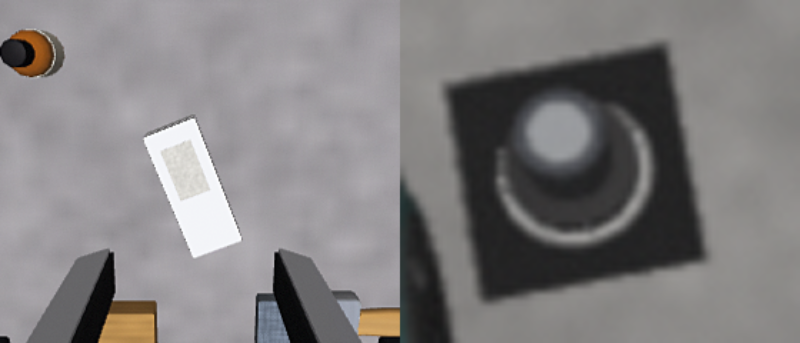

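Box at (452.8,108.6), turned 21.4°, size 83.7 x 33.7 mm as specified. The condenser sits evenly in its disc. Turning and going down on the box.

>>> carry_out(
  motion="0 0 0 0 0 -0.0594 0.65;0 0 0 0 0 -0.0594 0.65;0 0 0 0 0 -0.0595 0.65;-0.004 -0.002 0.2 0 0 0 0.65;0 0 0.2 0 0 0 0.65;0 0 0.15 0 0 0 0.65;0 0 0.08 0 0 0 0.65;0 0 0.04 0 0 0 0.65;0 0 0.02 0 0 0 0.65;0 0 0.0135 0 0 0 0.65;0 0 0 0 0 0 0.65",
)

```text
time: 26.6
tool_pos: [0.4521, 0.1087, -0.0296]
ee_rot: [3.141, -0.001, 0.373]
wrist_force: [0.4, -0.0, 0.5]
width: 0.0611
finger_force: 0.0
```

>>> carry_out(
  motion="0 0 0 0 0 0 0;0 0 0 0 0 0 0;0 0 0 0 0 0 0;0 0 0 0 0 0 0",
)

```text
time: 27.1
tool_pos: [0.4517, 0.1086, -0.0301]
ee_rot: [3.141, -0.0, 0.373]
wrist_force: [-0.4, -0.3, 1.6]
width: 0.0338
finger_force: 30.0
```

```bash
python3 - <<'E'
from h import *
delta(618.4,320,90,-11.3)
s=snap("top"); g=cv2.cvtColor(s["pixels"],cv2.COLOR_RGB2GRAY)
m=np.zeros_like(g); cv2.circle(m,(168,177),26,1,-1)
for o in blobs(s,(g>100)&(m>0),.006,100,2000): print("pad top",*o)
E
```

```text
pos [451.7 108.6 -30.1] yaw [ 1.7998e+02 -1.0000e-02  2.1390e+01] t 27.1 F [-0.4 -0.3  1.6]
turn [ 1.000e-04 -2.000e-04  2.724e-01] shift in now-axes [ 1.1618 -0.6802 -0.6002] in target axes [ 0.6102 -1.2    -0.6003]
pad top [167.3 176.8] 544.5 [618.1 319.1] [618.1 319.3] [41.4 90.9] 79.2
```

>>> carry_out(
  motion="0 0 -0.05 0 0 0 0;0 0 -0.15 0 0 0 0;0 0 -0.2 0 0 0 0;0 0 -0.2 0 0 0 0;0 0 0 0 0 0.0681 0;0 0 0 0 0 0.0681 0;0 0 0 0 0 0.0681 0;0 0 0 0 0 0.0681 0;0.052 -0.24 0 0 0 0 0;0.052 -0.24 0 0 0 0 0;0.052 -0.24 0 0 0 0 0;0.052 -0.24 0 0 0 0 0",
)

```text
time: 28.65
tool_pos: [0.5305, 0.2903, 0.0902]
ee_rot: [-3.142, -0.0, -0.197]
wrist_force: [0.6, -0.1, -1.0]
width: 0.0337
finger_force: 30.0
```

>>> carry_out(
  motion="0.052 -0.24 0 0 0 0 0;0 0 0 0 0 0 0;0 0 0 0 0 0 0",
)

```text
time: 29.02
tool_pos: [0.5492, 0.3333, 0.0895]
ee_rot: [3.14, 0.001, -0.197]
wrist_force: [0.2, -0.5, -1.6]
width: 0.0335
finger_force: 30.0
```

```bash
python3 - <<'E'
from h import *
delta(618.4,320,-24,-11.3)
w=snap("wrist","w10"); g=cv2.cvtColor(w["pixels"],cv2.COLOR_RGB2GRAY); c=proj(w,[.6184,.32,.006]);print(c)
h,_=cv2.connectedComponents((g>100).astype(np.uint8)); l=_==_[int(c[1]),int(c[0])]
for o in blobs(w,l,.006,500,20000): print("pale",*o)
cv2.imwrite("pics/w10h.png",w["pixels"][:,:,::-1])
E
```

```text
pos [549.2 333.3  89.5] yaw [ 1.7993e+02  4.0000e-02 -1.1290e+01] t 29.02 F [ 0.2 -0.5 -1.6]
turn [0.0006 0.0003 0.0001] shift in now-axes [ 0.3527 -0.0032  0.5674] in target axes [ 0.3524 -0.0026  0.5677]
[314.65828896 109.79187959]
pale [314.8 106.8] 5434.0 [618.3 319.9] [618.3 319.9] [40.3 89.9] 78.7
```

View pics/w10h.png

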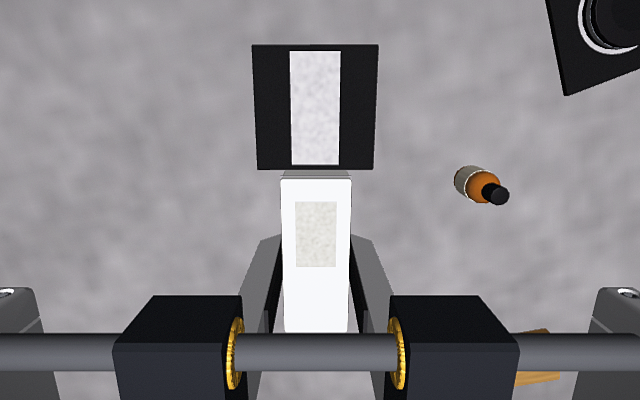

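The box is held straight in line with the rectangle (pale inlay (290–340, 50–165)). Pad centre is (618.3,319.9) at -11.3°. Placing it.

>>> carry_out(
  motion="0.175 -0.002 0 0 0 0 0;0.174 0 0 0 0 0 0;0 0 0.2 0 0 0 0;0 0 0.2 0 0 0 0;0 0 0.1 0 0 0 0;0 0 0.04 0 0 0 0;0 0 0.015 0 0 0 0;0 0 0.006 0 0 0 0;0 0 0.004 0 0 0 0;0 0 0 0 0 0 0;0 0 0 0 0 0 0",
)

```text
time: 30.45
tool_pos: [0.6183, 0.3206, -0.0229]
ee_rot: [-3.141, -0.0, -0.197]
wrist_force: [0.1, 0.3, -1.4]
width: 0.0338
finger_force: 30.0
```

>>> carry_out(
  motion="0 0 0.003 0 0 0 0;0 0 0 0 0 0 0",
)

```text
time: 30.7
tool_pos: [0.6181, 0.3205, -0.0239]
ee_rot: [3.141, 0.0, -0.197]
wrist_force: [-0.2, 0.3, -1.9]
width: 0.0339
finger_force: 30.0
```

>>> carry_out(
  motion="-0.003 0 0.003 0 0 0 0;0 0 0 0 0 0 0",
)

```text
time: 30.95
tool_pos: [0.618, 0.3206, -0.024]
ee_rot: [-3.141, -0.001, -0.197]
wrist_force: [0.6, -0.3, 1.2]
width: 0.0337
finger_force: 30.0
```

>>> carry_out(
  motion="0 0 0.003 0 0 0 0;0 0 0 0 0 0 0",
)

```text
time: 31.2
tool_pos: [0.618, 0.3206, -0.024]
ee_rot: [-3.141, -0.001, -0.197]
wrist_force: [-0.3, -2.0, 3.8]
width: 0.0335
finger_force: 30.0
```

Contact at 3.8 N. Releasing, rising, backing off and checking.

>>> carry_out(
  motion="0 0 0 0 0 0 0.5;0 0 0 0 0 0 0.65;0 0 0 0 0 0 0.65;0 0 -0.05 0 0 0 0.65;0 0 -0.15 0 0 0 0.65;0 0 -0.25 0 0 0 0.65;0 0 -0.25 0 0 0 0.65;-0.25 0 0 0 0 0 0.65;-0.25 0 0 0 0 0 0.65;0 0 0 0 0 0 0.65;0 0 0 0 0 0 0.65;0 0 0 0 0 0 0.65",
)

```text
time: 32.7
tool_pos: [0.5208, 0.34, 0.1152]
ee_rot: [-3.141, -0.001, -0.198]
wrist_force: [0.0, 0.6, 0.5]
width: 0.0614
finger_force: 0.0
```

```bash
python3 - <<'E'
from h import *
delta(618.4,320,-24,-11.3)
w=snap("wrist","w11"); g=cv2.cvtColor(w["pixels"],cv2.COLOR_RGB2GRAY); c=proj(w,[.6184,.32,.03]);print(c)
for t in(225,235):
  m=(g>t).astype(np.uint8); _,l=cv2.connectedComponents(m)
  for o in blobs(w,m,.03,800,20000,(c[0]-60,c[1]-60,c[0]+60,c[1]+60)): print("box",t,*o)
s=snap("top","t11")
a=cv2.resize(s["pixels"][140:300,140:470,::-1],(726,352),interpolation=cv2.INTER_CUBIC); x,y=int(c[0]),int(c[1]); b=w["pixels"][max(0,y-90):y+90,x-120:x+120,::-1]
f=np.zeros((352+b.shape[0],726,3),np.uint8); f[:352]=a; f[352:,:b.shape[1]]=b; cv2.imwrite("pics/c11.png",f)
E
```

```text
pos [520.8 340.  115.2] yaw [-1.7998e+02 -6.0000e-02 -1.1360e+01] t 32.7 F [0.  0.6 0.5]
turn [-0.0002 -0.0005 -0.0005] shift in now-axes [0.4973 0.002  0.6966] in target axes [0.498  0.0023 0.6961]
[315.84397235  72.59960247]
box 225 [315.  78.] 4442.0 [618.7 320.3] [617.9 320. ] [36.5 83.6] 78.7
box 235 [310.7  70. ] 4389.5 [618.9 320.4] [618.9 320.8] [34.4 81.9] 78.5
```

View pics/c11.png

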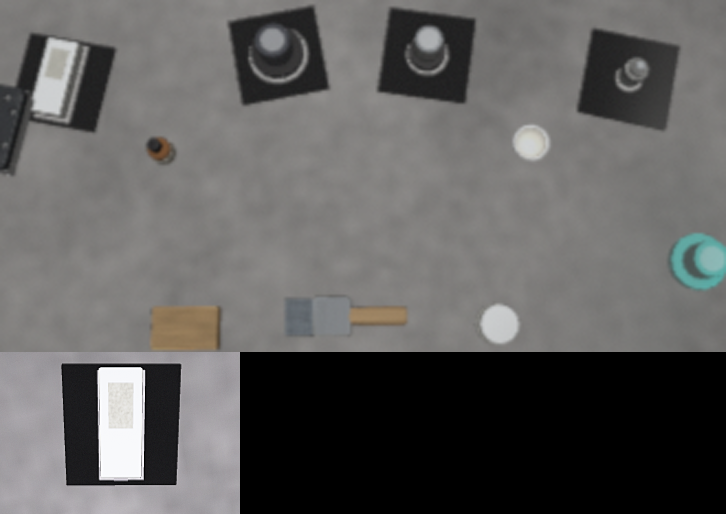

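All four parts stand upright and centred on their pads: the box at (618.5,320.2), -11.3°, on a pad at (618.3,319.9), -11.3°. The bottle at top-view crop (160,150), the dish (531,142) and the look-alikes have not moved. Handing in.

```bash
python3 -c "
from bench import robot; print(robot.close_job())"
```

```text
the job is handed in; nothing more can be done
None
```

I handed the job in at about 33 s: the objective, eyepiece, condenser and slide box stand upright and centred on their pads, and the oil bottle, dish and look-alikes were left where they stood; my first grip closed on the objective's taper because the fingertips sit about 35 mm above the reported TCP, so I released it and regripped the barrel.

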